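# Open the thumbwheel code lock and put its locking bar in the cradle

### The arm

A 6-joint arm with a two-finger parallel gripper is mounted at the origin on a cart in front of the work surface, level with it; the furniture and walls round the work are solid. World frame = base frame: x ahead of the robot, y to its left, z up, the work surface at z = 0. Lengths are in m, angles in rad, forces in N, time in s.
With the tool pointing down it reaches from about 0.325 to 0.875 m from the base axis. Payload 4.4 kg.
Tool frame: the origin (TCP) lies between the finger pads; the fingertips stand 17 mm ahead of it and the grasp point (between the pads) lies 2 mm behind it; z points along the fingers, y is the line along which they close (so a half turn about z gives the same grasp; the last joint's range is limited). The gripper opens to 85 mm and grips with 20 to 120 N. Pads are 22 mm wide; open, the fingers measure 114 mm over their backs; the gripper's body (76 mm by 85 mm) begins 54 mm behind the grasp point. The pads swing forward as they close: fully open they stand 13 mm farther back than shut.
Start: joints at [-1.458, 0.207, 1.542, -0, 1.393, -0.15], TCP at [0.149, -0.555, 0.248] pointing down, gripper open.
Joint ranges: [-2.73, 2.73], [-0.86, 2.22], [0.23, 2.46], [-1.11, 4.25], [0.08, 2.63], [-2.82, 2.82]. Speed limits (rad/s): [2.79, 2.79, 3.14, 3.14, 3.14, 3.14].

### API

Orientations are given as a rotation vector (axis times angle).
In Python, from cell import * gives the robot as it stands.
- The arm moves only by the shell command python3 -m creep 'ROWS'. ROWS is JSON, a list of rows, each an object with "travel": the shift along the world's x, y, z in m, a list of three; "twist": the turn, a rotation vector about the world's x, y, z in degrees, a list of three; "grip": the gripper command: -1 is shut, 1 is fully open, values between are in proportion. In form: [{"travel": [tx, ty, tz], "twist": [wx, wy, wz], "grip": grip}, ...]. A call has 1 to 5 rows; each row shifts and turns the commanded pose from where the row before left it; what a row does not reach is not made up. A row lasts 1/10 s, in which the tool goes at most 50 mm and 8.59 degrees, less where a joint would pass 70% of its speed; a pose out of reach is approached as far as the arm can. A call with a gripper value outside its range is refused whole. The fingers move at their own pace and stop on an object; the grip force is fixed at half the most. Time passes only in rows, so rows that do not move let the fingers close. It gives the time, the measured TCP pose, the force and the opening at its end, in the units of the state.
- state(): the state, without advancing time (a new reading comes with each control period).
- read_camera(name): name is "scene" or "top"; returns a dict with "pixels" (420x560x3 uint8, red, green, blue), "range_z" (420x560 float32, m along the optical axis (not along the pixel's ray), 0 where there is no reading), "K" (3x3 intrinsics, pixels), "world_from_camera" (4x4, takes a point from camera to world coordinates). Camera axes: x right, y up, looking along -z (the intrinsics and any distortion apply to the point x, -y, -z); pixel columns grow to the right and rows downward; lengths in m; the calibration is good to about 2 mm. A picture is of the moment at which its call begins.
- hand_in(): hands the job in, once; it reports no verdict.
The state is a dict: "t": time; "qpos": joint angles; "qvel": joint speeds; "tau": joint torques, N m; "tcp_pos": TCP position; "tool_rot": TCP orientation; "force": force on the tool from outside, world axes, zero at the start; "wrist_torque": the same for the moment, N m; "gripper_width": finger opening in m.
Only numpy, scipy, OpenCV 4.12 (cv2) and the standard library are available. Lean on these libraries where they do the work, as an engineer would, in place of code of your own. Each camera call takes 0.05 s, during which the arm holds its last target. There are 200 camera calls.

### The job

Open the code lock: turn the left and right thumbwheels so that the three wheels show 3 - 5 - 2 uppermost, read from left to right (the middle wheel already shows its 5: do not disturb it). Then push the flat locking bar to the right by its thumb step until its end sticks out 5 cm or more past the end of the deck, take it there across its sides, draw it out and lay it flat, right way up and centred along the white-blocked cradle. Leave the wheels on the code and the other things on the worktop where they are.

Things in the scene. Friction and masses are not known exactly. Their poses are not given: they have to be found in the camera images.
- lock: Code lock fixed to the worktop: grey base 90 mm deep (x), 220 mm long (y), its top face (deck) 40 mm up. Origin: centre of the underside; x away from the robot, y to the robot's left. Three wheels stand in a row on a 12 mm axle along y, 82 mm up, at y=+82, +36, -10 mm; 34 mm free between them. The deck is open above for y below -28 mm; the left end is closed, the bar leaves to the right (-y).
- wheel_left (a joint): Left thumbwheel's angle (rad). Number n (1 to 6 white dots on the rim, 60 degrees apart) is uppermost at (n-1)*1.0472: 3 at 2.094, which also turns the gate (the rim's gap, at place 6) straight down. Not wrapped (a full turn more or less is as good). Growing values carry the wheel's top to the lock's +x (away from the robot). It stays where it is left; about 2 N at the rim turns it.
- wheel_mid (a joint): Middle thumbwheel's angle (rad). Number n (1 to 6 white dots on the rim, 60 degrees apart) is uppermost at (n-1)*1.0472: 5 at 4.189, which also turns the gate (the rim's gap, at place 2) straight down. Not wrapped (a full turn more or less is as good). Growing values carry the wheel's top to the lock's +x (away from the robot). It stays where it is left; about 2 N at the rim turns it. Starts on its number.
- wheel_right (a joint): Right thumbwheel's angle (rad). Number n (1 to 6 white dots on the rim, 60 degrees apart) is uppermost at (n-1)*1.0472: 2 at 1.047, which also turns the gate (the rim's gap, at place 5) straight down. Not wrapped (a full turn more or less is as good). Growing values carry the wheel's top to the lock's +x (away from the robot). It stays where it is left; about 2 N at the rim turns it.
- wheel_left_axle (a point): Centre of the left wheel, on the axle; axes as the lock's. Each wheel: black, knurled, seen edge-on from the robot, rim radius 32 mm, 12 mm thick, top 114 mm above the worktop; one of its six places is cut away from radius 22 mm outward (the gate). Pinched across its thickness it turns with a hand that tilts round the axle; flat pads held upright slip.
- wheel_mid_axle (a point): Centre of the middle wheel, on the axle; same size as the left wheel.
- wheel_right_axle (a point): Centre of the right wheel, on the axle; same size as the left wheel. Two 6 mm thick cheeks carry the axle, at lock y=-25 mm (6 mm beside this wheel) and y=+107 mm: 72 mm wide (x) up to 72 mm above the worktop, then only 22 mm wide up to 92 mm.
- deck_end (a point): Middle of the right-hand end edge of the deck (lock y=-110 mm, 40 mm above the worktop); beyond it, to -y, is free space down to the worktop. Axes as the lock's. Two rails along the deck, 6 mm high and 55 mm apart, flank the bar.
- bar_center (a point): Centre of the loose aluminium locking bar, half-way up its 8 mm thickness: 200 mm long (y), 50 mm wide (x), axes at first as the lock's. It lies on the deck under the wheels; rails (tops 2 mm below its top) hide its sides, so pinch it across the width only beyond the deck end. It slides along y only, and lifts free once its left end is right of lock y=-28 mm.
- bar: The same bar; origin: centre of its underside; 0.15 to 0.29 kg. On top: a thumb step 40 mm wide, 7 mm high, whose upright face at y=-66 mm looks to +y and is pushed toward -y (its other side is a ramp down to y=-80 mm: no pinching); and three teeth 14 mm wide, 9 mm high at y=0, +46, +92 mm, each just left of a wheel, that pass only if all gates point down within about 0.2 rad.
- cradle: Cradle fixed to the worktop in front of the lock: grey plate 110 mm (x) by 190 mm (y), 6 mm thick, with two white cross blocks, 18 mm wide in y, at y=-65 and +65 mm, tops 30 mm above the worktop; 8 mm high lips at the blocks' ends leave 90 mm between them in x. Origin: centre of the underside.
- cradle_top (a point): Middle of the cradle at the height of the block tops (30 mm above the worktop); the bar's underside centre belongs here, its length along the cradle's y. Axes as the cradle's.
- beaker: Bystander: clear beaker, 52 mm across, 70 mm high, behind the lock. Origin: centre of its underside.
- timer: Bystander: flat white timer, 64x64x19 mm, left of the cradle. Origin: centre of its underside.
- tape: Bystander: roll of tape lying flat, 66 mm across, 19 mm high, between the cradle and the timer. Origin: centre of its underside.

How it is judged:
On the way, in this order (a step that is already met when the one before it is completed fails the run):
1. all three wheels show the code 3-5-2 uppermost, within 0.2 rad ((value of joint wheel_left between 1.894 and 2.294 rad or value of joint wheel_left between 8.178 and 8.578 rad or value of joint wheel_left between -4.389 and -3.989 rad) and (value of joint wheel_mid between 3.989 and 4.389 rad or value of joint wheel_mid between 10.272 and 10.672 rad or value of joint wheel_mid between -2.294 and -1.894 rad) and (value of joint wheel_right between 0.847 and 1.247 rad or value of joint wheel_right between 7.13 and 7.53 rad or value of joint wheel_right between -5.436 and -5.036 rad)), for 0.2 s.
2. the bar lies in the lock's deck, its right end sticking out at least 40 mm past the deck end (y of bar_center in the frame of deck_end between -0.02 and 0.06 m and z of bar_center in the frame of deck_end below 0.01 m and contact force between bar and the fingers below 0.1 N), for 0.1 s.
At the end, for the whole second after the job is handed in: The locking bar rests released and still on the cradle's blocks, right way up and flat (within 0.08 rad), its centre within 22 mm across and 30 mm along of the cradle's middle, its length along the cradle's within 0.15 rad; the wheels still show 3-5-2 within 0.25 rad (x of bar_center in the frame of cradle_top between -0.022 and 0.022 m and y of bar_center in the frame of cradle_top between -0.03 and 0.03 m and z of bar_center in the frame of cradle_top between 0 and 0.008 m and angle between the y axis of bar_center and the y axis of cradle_top, either way round below 0.15 rad and angle between bar_center's own z axis and vertical below 0.08 rad and linear speed of bar below 0.02 m/s and contact force between bar and the fingers below 0.1 N and (value of joint wheel_left between 1.844 and 2.344 rad or value of joint wheel_left between 8.128 and 8.628 rad or value of joint wheel_left between -4.439 and -3.939 rad) and (value of joint wheel_mid between 3.939 and 4.439 rad or value of joint wheel_mid between 10.222 and 10.722 rad or value of joint wheel_mid between -2.344 and -1.844 rad) and (value of joint wheel_right between 0.797 and 1.297 rad or value of joint wheel_right between 7.08 and 7.58 rad or value of joint wheel_right between -5.486 and -4.986 rad)); the robot touches nothing.
It fails at once if the middle wheel is turned off its number (more than 0.3 rad) (not (value of joint wheel_mid between 3.889 and 4.489 rad or value of joint wheel_mid between 10.172 and 10.772 rad or value of joint wheel_mid between -2.394 and -1.794 rad)).
It fails at once if a bystander (beaker, timer, tape) is moved more than 30 mm (distance of any of beaker, timer, tape from where it was at the start of the episode above 0.03 m).
It also fails if it takes over 72 s, if anything falls off the work surface, if the arm or the gripper's body presses on something with over 40 N, if the wrist force passes 120 N, or if a joint passes its speed limit or range.

## Working session

There is one attempt and no reset: what is moved stays moved. The work goes in short steps, Python scripts to look and compute and a shell command to move; the robot and the scene stay as the last step left them, time stands still between calls to the robot, and variables do not carry over. Pictures are saved under pics/ and viewed, on a budget of 10 in all, crops included, one or two more only if the job needs it, and the job is handed in when it is done.

```bash
ls; mkdir -p pics; cat > h.py <<'E'
from cell import *
import numpy as np, cv2
def cloud(c):
    K=c["K"];Z=c["range_z"];T=np.array(c["world_from_camera"])
    v,u=np.mgrid[:Z.shape[0],:Z.shape[1]]
    x=(u-K[0][2])/K[0][0]*Z; y=(v-K[1][2])/K[1][1]*Z
    P=np.stack([x,-y,-Z],-1)@T[:3,:3].T+T[:3,3]
    P[Z==0]=np.nan
    return P
E
python3 - <<'E'
from h import *
print(state())
for n in("scene","top"):
    c=read_camera(n); cv2.imwrite(f"pics/{n}0.png",c["pixels"][...,::-1]); np.savez(f"{n}0.npz",**c)
    print(n,c["K"],c["world_from_camera"])
E
```

```text
pics
{'t': 0.0, 'qpos': array([-1.45850331e+00,  2.07441825e-01,  1.54299456e+00, -6.00723806e-05,
        1.39345763e+00, -1.50521642e-01]), 'qvel': array([-0.0011707 , -0.00013715, -0.00045598,  0.00059284, -0.00030004,
        0.0004497 ]), 'tau': array([-3.15584084e-04, -3.83034039e+01, -2.91596031e+01, -3.14071440e-04,
        1.04459992e-02,  3.25385564e-06]), 'tcp_pos': array([ 0.14926217, -0.55453626,  0.24709405]), 'tool_rot': array([-3.11222291e+00, -4.11356172e-01,  2.37345941e-05]), 'force': array([ 0.0515331 ,  0.78534026, -0.07158662]), 'wrist_torque': array([0.01970861, 0.01879119, 0.01887963]), 'gripper_width': 0.08553409164448349}
scene [[507.18044176   0.         275.2618081 ]
 [  0.         507.18044176 200.67227016]
 [  0.           0.           1.        ]] [[-0.9022621   0.29589517 -0.31363856  0.24190123]
 [-0.43103784 -0.59975057  0.67417033  0.8468978 ]
 [ 0.01137884  0.74346843  0.66867423  0.86437265]
 [ 0.          0.          0.          1.        ]]
top [[501.17075694   0.         282.67369915]
 [  0.         501.17075694 200.33492418]
 [  0.           0.           1.        ]] [[ 2.11465703e-02  9.97145422e-01 -7.24833071e-02  5.30274111e-01]
 [-9.99776364e-01  2.11063296e-02 -1.32114830e-03  8.38026635e-02]
 [ 2.12479592e-04  7.24950350e-02  9.97368751e-01  1.12624169e+00]
 [ 0.00000000e+00  0.00000000e+00  0.00000000e+00  1.00000000e+00]]
```

View pics/top0.png

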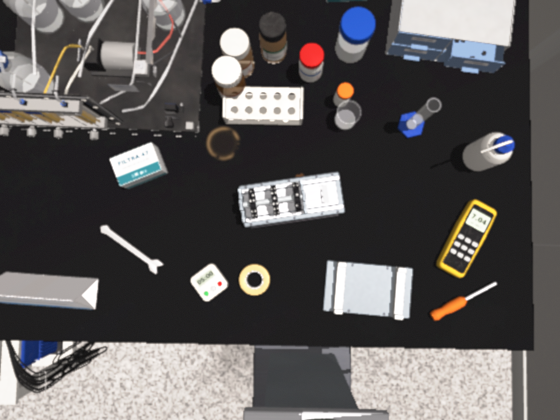

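View pics/scene0.png

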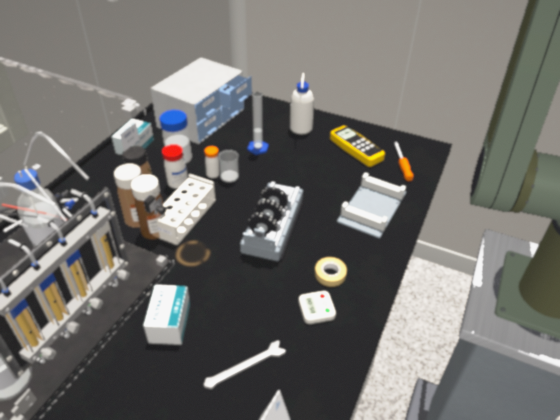

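The top view has the lock at about (291,200), slightly turned, with its wheels at (252,203), (275,201) and (297,199). The cradle is at (369,290), the tape at (255,279), the timer at (209,282) and the beaker at (347,115). Next I measure the poses and enlarge the wheels.

```bash
python3 - <<'E'
from h import *
for n in("top","scene"):
    c=dict(np.load(n+"0.npz")); P=cloud(c)
    P2=P.reshape(-1,3)
    def sel(lo,hi,b): 
        x,y,z=P2.T; return P2[(z>lo)&(z<hi)&(x>b[0])&(x<b[1])&(y>b[2])&(y<b[3])]
    if n=="top": print("wp lock",P[200,291],"cradle",P[290,369],P[290,341],P[290,400],"table",P[240,200], "wheel",P[203,252],P[201,275],P[199,297])
    L=P[200,291] if n=="top" else L; C=P[290,369] if n=="top" else C
    for nm,Q,lo,hi,r in(("lock",L,.025,.06,.16),("lockall",L,.015,.06,.16),("wheels",L,.09,.13,.14),("cradleblk",C,.022,.045,.14),("cradleall",C,.003,.045,.14)):
        S=sel(lo,hi,(Q[0]-r,Q[0]+r,Q[1]-r,Q[1]+r))
        if len(S)>5:
            (a,b),(w,h),an=cv2.minAreaRect(S[:,:2].astype(np.float32)); print(n,nm,len(S),"ctr",round(a,4),round(b,4),"size",round(w,4),round(h,4),"ang",round(an,2),"zmed",np.median(S[:,2]).round(4))
T=dict(np.load("top0.npz"))["pixels"][170:235,232:352,::-1]
S=dict(np.load("scene0.npz"))["pixels"][175:265,235:310,::-1]
a=cv2.resize(T,None,fx=6.5,fy=6.5,interpolation=cv2.INTER_CUBIC)[:, :480*2][:, :780]
cv2.imwrite("pics/t1.png",cv2.convertScaleAbs(a,alpha=1.6,beta=20))
cv2.imwrite("pics/s1.png",cv2.convertScaleAbs(cv2.resize(S,None,fx=6.5,fy=6.5,interpolation=cv2.INTER_CUBIC),alpha=1.6,beta=20))
E
```

```text
wp lock [0.60697943 0.06786202 0.08544634] cradle [ 0.41699333 -0.10965936  0.00721797] [ 0.41811595 -0.04499979  0.03094705] [ 0.42047499 -0.17339373  0.0275739 ] table [5.19134306e-01 2.68540633e-01 1.99609071e-04] wheel [0.59732423 0.14730398 0.11085336] [0.60215785 0.10064941 0.11402372] [0.60732913 0.05612986 0.11180989]
top lock 3265 ctr 0.5459 0.0556 size 0.2271 0.2193 ang 9.19 zmed 0.0459
top lockall 3471 ctr 0.5607 0.0875 size 0.227 0.2811 ang 0.11 zmed 0.0453
top wheels 665 ctr 0.6057 0.1074 size 0.063 0.1389 ang 9.68 zmed 0.1076
top cradleblk 921 ctr 0.4164 -0.142 size 0.2197 0.1097 ang 85.96 zmed 0.0304
top cradleall 4602 ctr 0.4242 -0.1095 size 0.2646 0.2798 ang 0.23 zmed 0.0068
scene lock 1381 ctr 0.5469 0.0555 size 0.2258 0.2242 ang 7.76 zmed 0.0428
scene lockall 1747 ctr 0.5595 0.0844 size 0.2247 0.2852 ang 0.13 zmed 0.0408
scene wheels 841 ctr 0.6038 0.1084 size 0.0624 0.1308 ang 8.41 zmed 0.1033
scene cradleblk 706 ctr 0.4156 -0.1428 size 0.2193 0.1108 ang 86.2 zmed 0.0309
scene cradleall 3159 ctr 0.4233 -0.1098 size 0.2668 0.2795 ang 0.02 zmed 0.0082
```

View pics/t1.png

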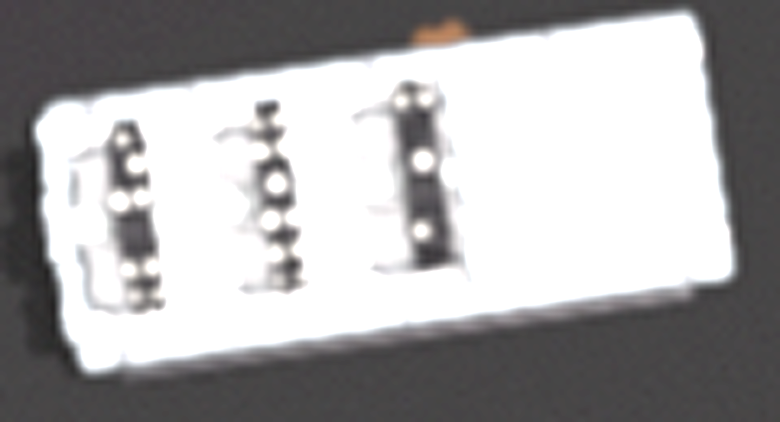

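View pics/s1.png

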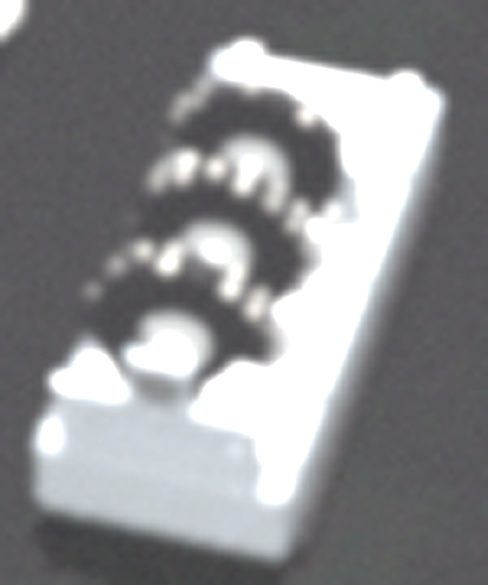

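```bash
cat >> h.py <<'E'
def R2(a): return np.array([[np.cos(a),-np.sin(a)],[np.sin(a),np.cos(a)]])
def proj(c,Pw):
    T=np.array(c["world_from_camera"]);p=(Pw-T[:3,3])@T[:3,:3]
    return np.stack([c["K"][0][0]*p[...,0]/-p[...,2]+c["K"][0][2], c["K"][1][1]*p[...,1]/p[...,2]+c["K"][1][2]],-1)
E
python3 - <<'E'
from h import *
c0=np.array([.603,.0625]); yaw=np.radians(9)
for n in("top","scene"):
    c=dict(np.load(n+"0.npz")); P=cloud(c).reshape(-1,3)
    o,a=c0.copy(),yaw
    for i in range(4):
        q=(P[:,:2]-o)@R2(a)
        S=P[(abs(q[:,0])<.06)&(abs(q[:,1])<.125)&(P[:,2]>.03)&(P[:,2]<.06)]
        (x,y),(w,h),an=cv2.minAreaRect(S[:,:2].astype(np.float32)); an=an if an<45 else an-90
        o=np.array([x,y]);a=np.radians(an)
    print(n,"lock",o,an,w,h)
    q=(P[:,:2]-o)@R2(a); W=(abs(q[:,0])<.03)&(P[:,2]>.095)&(P[:,2]<.125)&(abs(q[:,1])<.11)
    for y0 in(.082,.036,-.01):
        w_=W&(abs(q[:,1]-y0)<.018); print(y0,"y",np.percentile(q[w_,1],[2,50,98]).round(4),"x",np.percentile(q[w_,0],[2,50,98]).round(4),"zmax",np.percentile(P[w_,2],98).round(4))
    # profile along y of heights at x~0 to the right
    D=(abs(q[:,0])<.018)&(q[:,1]<-.03)
    bins=np.arange(-.14,-.03,.005);ix=np.digitize(q[D,1],bins)
    print([(round(bins[k-1],3),round(float(np.median(P[D,2][ix==k])),4)) for k in range(1,len(bins)) if (ix==k).sum()>2])
    cr=np.array([.416,-.1095]);a2=np.radians(-4)
    q=(P[:,:2]-cr)@R2(a2);S=P[(abs(q[:,0])<.07)&(abs(q[:,1])<.12)&(P[:,2]>.003)&(P[:,2]<.05)];print("cradle",cv2.minAreaRect(S[:,:2].astype(np.float32)),np.median(S[S[:,2]>.025][:,2]))
    B=P[(abs(q[:,0])<.04)&(abs(q[:,1])<.12)&(P[:,2]>.022)&(P[:,2]<.05)];print("blocks",cv2.minAreaRect(B[:,:2].astype(np.float32)))
E
```

```text
top lock [0.61273032 0.0665632 ] 9.486632347106934 0.09055682271718979 0.2193182408809662
0.082 y [0.0763 0.0822 0.0881] x [-0.0285 -0.0012  0.0278] zmax 0.1166
0.036 y [0.0306 0.0365 0.0422] x [-0.0283 -0.0013  0.027 ] zmax 0.1167
-0.01 y [-0.0225 -0.0094 -0.0036] x [-0.0278 -0.0017  0.0278] zmax 0.1163
[(np.float64(-0.14), -0.0006), (np.float64(-0.135), -0.0008), (np.float64(-0.13), -0.0005), (np.float64(-0.125), -0.0005), (np.float64(-0.12), -0.0006), (np.float64(-0.115), 0.0004), (np.float64(-0.11), 0.0394), (np.float64(-0.105), 0.0402), (np.float64(-0.1), 0.0472), (np.float64(-0.095), 0.0483), (np.float64(-0.09), 0.048), (np.float64(-0.085), 0.0481), (np.float64(-0.08), 0.0494), (np.float64(-0.075), 0.0513), (np.float64(-0.07), 0.0543), (np.float64(-0.065), 0.0495), (np.float64(-0.06), 0.0484), (np.float64(-0.055), 0.0487), (np.float64(-0.05), 0.0483), (np.float64(-0.045), 0.0481), (np.float64(-0.04), 0.0487), (np.float64(-0.035), 0.0478)]
cradle ((0.41592705249786377, -0.1095169261097908), (0.23957036435604095, 0.13910239934921265), 86.17073822021484) 0.03052130516831042
blocks ((0.41621947288513184, -0.10660405457019806), (0.14922106266021729, 0.07971878349781036), 86.01283264160156)
scene lock [0.61068434 0.06449627] 9.601661682128906 0.09054557234048843 0.22535327076911926
0.082 y [0.0748 0.0846 0.088 ] x [-0.0276 -0.0013  0.0266] zmax 0.1164
0.036 y [0.0285 0.0386 0.0419] x [-0.0265 -0.0007  0.0271] zmax 0.1162
-0.01 y [-0.0171 -0.0072 -0.0031] x [-0.027  -0.0015  0.0267] zmax 0.1166
[(np.float64(-0.115), 0.0404), (np.float64(-0.1), 0.0494), (np.float64(-0.095), 0.0497), (np.float64(-0.09), 0.051), (np.float64(-0.085), 0.0511), (np.float64(-0.07), 0.0532)]
cradle ((0.41592252254486084, -0.11002074182033539), (0.23802851140499115, 0.13915856182575226), 86.25288391113281) 0.03147009178201421
blocks ((0.41605573892593384, -0.11022642254829407), (0.15394090116024017, 0.07991661876440048), 85.89469909667969)
```

```bash
cat >> h.py <<'E'
LO=np.array([.6118,.0663]);LY=np.radians(9.5)
def lk(x,y,z):
    x,y,z=np.broadcast_arrays(np.asarray(x,float),y,z); q=np.stack([x,y],-1)@R2(LY).T+LO
    return np.concatenate([q,z[...,None]],-1)
def unwrap(c,y0):
    ph=np.radians(np.arange(-110,111,1.));yy=np.arange(.014,-.0141,-.0005)
    A,Y=np.meshgrid(ph,yy); W=lk(.032*np.sin(A),y0+Y,.082+.032*np.cos(A))
    m=proj(c,W).astype(np.float32)
    return cv2.remap(c["pixels"],m[...,0],m[...,1],cv2.INTER_CUBIC)[...,::-1]
def sheet(cs,fn):
    rows=[]
    for c in cs:
        for y0 in(.082,.036,-.01):
            I=cv2.resize(unwrap(c,y0),(663,90),interpolation=cv2.INTER_CUBIC)
            for d in range(-90,91,30): cv2.line(I,((d+110)*3,0),((d+110)*3,8),(0,255,255) if d else (0,0,255),2)
            rows+= [I,np.full((6,663,3),128,np.uint8)]
    cv2.imwrite(fn,np.vstack(rows))
E
python3 - <<'E'
from h import *
sheet([dict(np.load(n+"0.npz")) for n in("top","scene")],"pics/u0.png")
E
```

```text
(no output)
```

View pics/u0.png

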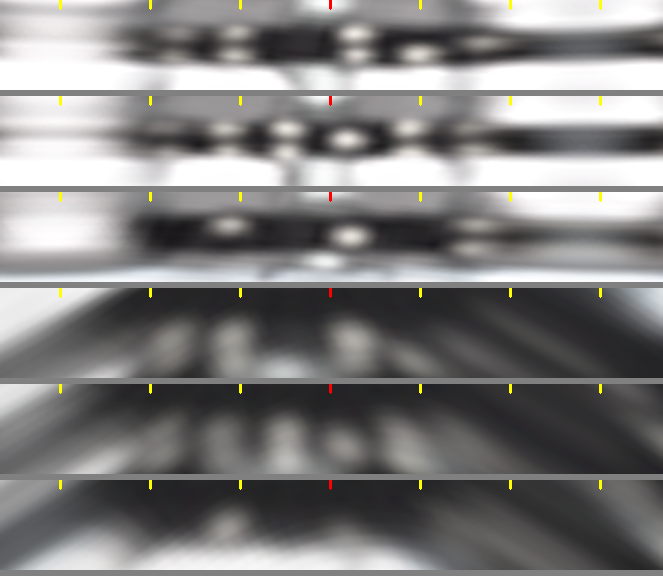

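The top rows of the unwrapped rims (columns are 3 px/deg, 330 = top) read as follows:
- **Middle wheel:** 5-pattern centred at px 347, about +5°.
- **Left wheel:** 4 at about -12° and 3 at about +49°, so it needs roughly -46°.
- **Right wheel:** 1 at about +7° and 2 at about -53°, so it needs roughly +56°.

I go to the left wheel first.

```bash
R='{"travel":[0.0225,0.035,0],"twist":[0,0,0],"grip":-0.3}'; 
python3 -m creep '[{"travel":[0.0225,0.035,0],"twist":[0,0,-5.5],"grip":-0.3},{"travel":[0.0225,0.035,0],"twist":[0,0,0],"grip":-0.3},{"travel":[0.0225,0.035,0],"twist":[0,0,0],"grip":-0.3},{"travel":[0.0225,0.035,0],"twist":[0,0,0],"grip":-0.3},{"travel":[0.0225,0.035,0],"twist":[0,0,0],"grip":-0.3}]'
python3 -m creep '[{"travel":[0.0225,0.035,0],"twist":[0,0,0],"grip":-0.3},{"travel":[0.0225,0.035,0],"twist":[0,0,0],"grip":-0.3},{"travel":[0.0225,0.035,0],"twist":[0,0,0],"grip":-0.3},{"travel":[0.0225,0.035,0],"twist":[0,0,0],"grip":-0.3},{"travel":[0.0225,0.035,0],"twist":[0,0,0],"grip":-0.3}]'
python3 -m creep '[{"travel":[0.0225,0.035,0],"twist":[0,0,0],"grip":-0.3},{"travel":[0.0225,0.035,0],"twist":[0,0,0],"grip":-0.3},{"travel":[0.0225,0.035,0],"twist":[0,0,0],"grip":-0.3},{"travel":[0.0225,0.035,0],"twist":[0,0,0],"grip":-0.3},{"travel":[0.0225,0.035,0],"twist":[0,0,0],"grip":-0.3}]'
python3 -m creep '[{"travel":[0.0225,0.035,0],"twist":[0,0,0],"grip":-0.3},{"travel":[0.0225,0.035,0],"twist":[0,0,0],"grip":-0.3},{"travel":[0.0225,0.035,0],"twist":[0,0,0],"grip":-0.3},{"travel":[0.0225,0.035,0],"twist":[0,0,0],"grip":-0.3},{"travel":[0.0225,0.035,0],"twist":[0,0,0],"grip":-0.3}]'
```

```text
t: 0.6
tcp_pos: [0.2623, -0.3785, 0.2477]
tool_rot: [-3.13, -0.261, 0.0]
force: [0.8, -0.5, 0.0]
gripper_width: 0.0298
t: 1.1
tcp_pos: [0.3747, -0.2035, 0.248]
tool_rot: [-3.13, -0.261, 0.0]
force: [0.3, -0.6, 0.1]
gripper_width: 0.0297
t: 1.6
tcp_pos: [0.4872, -0.0285, 0.2479]
tool_rot: [-3.131, -0.262, 0.001]
force: [1.3, -0.4, -0.2]
gripper_width: 0.0297
t: 2.1
tcp_pos: [0.5997, 0.1464, 0.2476]
tool_rot: [3.13, 0.262, -0.002]
force: [0.8, -1.3, 0.1]
gripper_width: 0.0298
```

```bash

python3 -m creep '[{"travel":[0.01,0.002,-0.02],"twist":[-1.32,7.9,0],"grip":-0.3},{"travel":[0.01,0.002,-0.02],"twist":[-1.32,7.9,0],"grip":-0.3},{"travel":[0.0114,0.0023,-0.0474],"twist":[-1.16,6.9,0],"grip":-0.3},{"travel":[0,0,0],"twist":[0,0,0],"grip":-0.3}]'
python3 -m creep '[{"travel":[-0.0063,-0.0011,-0.015],"twist":[0,0,0],"grip":-0.3},{"travel":[-0.0063,-0.0011,-0.015],"twist":[0,0,0],"grip":-0.3},{"travel":[-0.0063,-0.001,-0.0151],"twist":[0,0,0],"grip":-0.3},{"travel":[0,0,0],"twist":[0,0,0],"grip":-0.3}]'
python3 - <<'E'
from h import *
from scipy.spatial.transform import Rotation as R
s=state();m=R.from_rotvec(s["tool_rot"]).as_matrix();print(m.round(3),s["tcp_pos"],s["force"])
q=(s["tcp_pos"][:2]-LO)@R2(LY);print("lock xy",q,"r",np.hypot(q[0],s["tcp_pos"][2]-.082))
c=read_camera("top");s=read_camera("scene")
a=cv2.resize(c["pixels"][150:230,225:325],(400,320),interpolation=cv2.INTER_CUBIC);b=cv2.resize(s["pixels"][160:260,220:320],(400,400),interpolation=cv2.INTER_CUBIC)[:320]
cv2.imwrite("pics/g1.png",np.hstack([a,b])[...,::-1])
E
```

```text
t: 2.5
tcp_pos: [0.6238, 0.1501, 0.1317]
tool_rot: [3.021, 0.253, -0.684]
force: [-4.5, -1.7, -11.1]
gripper_width: 0.0302
t: 2.9
tcp_pos: [0.6097, 0.1476, 0.1161]
tool_rot: [3.035, 0.254, -0.621]
force: [0.1, -0.2, 0.0]
gripper_width: 0.0294
[[ 0.907  0.166 -0.387]
 [ 0.153 -0.986 -0.065]
 [-0.393 -0.001 -0.92 ]] [0.6096674  0.14762703 0.11609263] [ 0.08035138 -0.1886463   0.04697276]
lock xy [0.01131948 0.08056366] r 0.035922671255905717
```

View pics/g1.png

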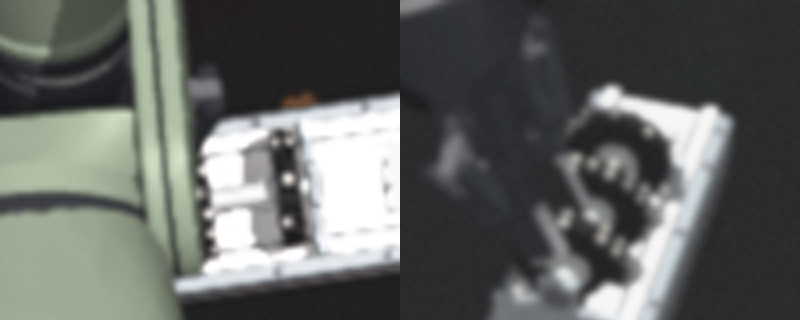

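The fingers straddle the left wheel: it sits between the pads in the scene crop at about (570,270), and there is no force. I correct by 2 mm and pinch.

```bash

python3 -m creep '[{"travel":[0.0023,0.0018,-0.001],"twist":[0,0,0],"grip":-0.3},{"travel":[0,0,0],"twist":[0,0,0],"grip":-0.3}]'
python3 -m creep '[{"travel":[0,0,0],"twist":[0,0,0],"grip":-1},{"travel":[0,0,0],"twist":[0,0,0],"grip":-1},{"travel":[0,0,0],"twist":[0,0,0],"grip":-1},{"travel":[0,0,0],"twist":[0,0,0],"grip":-1}]'
```

```text
t: 3.2
tcp_pos: [0.6154, 0.15, 0.1168]
tool_rot: [3.038, 0.254, -0.612]
force: [0.5, -0.0, -0.7]
gripper_width: 0.03
t: 3.6
tcp_pos: [0.6155, 0.1472, 0.1162]
tool_rot: [3.033, 0.251, -0.614]
force: [0.9, -6.5, 3.4]
gripper_width: 0.0101
```

```bash

python3 -m creep '[{"travel":[0,-0.002,0],"twist":[0,0,0],"grip":-1},{"travel":[-0.0046,-0.0008,0.002],"twist":[1.27,-7.56,0],"grip":-1},{"travel":[-0.0048,-0.0008,0.0013],"twist":[1.27,-7.56,0],"grip":-1},{"travel":[-0.005,-0.0008,0.0006],"twist":[1.27,-7.56,0],"grip":-1}]'
python3 -m creep '[{"travel":[-0.005,-0.0008,0],"twist":[1.27,-7.56,0],"grip":-1},{"travel":[-0.0049,-0.0008,-0.0007],"twist":[1.27,-7.56,0],"grip":-1},{"travel":[-0.0048,-0.0008,-0.0014],"twist":[1.27,-7.56,0],"grip":-1},{"travel":[0,0,0],"twist":[0,0,0],"grip":-1},{"travel":[0,0,0],"twist":[0,0,0],"grip":-1}]'
python3 - <<'E'
from h import *
from scipy.spatial.transform import Rotation as R
s=state();m=R.from_rotvec(s["tool_rot"]).as_matrix();print(np.degrees(np.arctan2(-m[0,2]/.986,-m[2,2])),s["tcp_pos"],s["force"])
E
python3 -m creep '[{"travel":[0,0,0],"twist":[0,0,0],"grip":-0.3},{"travel":[0,0,0],"twist":[0,0,0],"grip":-0.3},{"travel":[0,0,0],"twist":[0,0,0],"grip":-0.3}]'
python3 -m creep '[{"travel":[-0.0126,-0.0021,0.035],"twist":[0,0,0],"grip":-0.3},{"travel":[-0.0126,-0.0021,0.035],"twist":[0,0,0],"grip":-0.3},{"travel":[0,0,0.05],"twist":[0,0,0],"grip":-0.3},{"travel":[-0.05,0,0.05],"twist":[0,0,0],"grip":-0.3}]'

```

```text
t: 4.0
tcp_pos: [0.603, 0.1448, 0.1188]
tool_rot: [3.13, 0.261, 0.02]
force: [11.7, -0.0, -17.1]
gripper_width: 0.01
t: 4.5
tcp_pos: [0.5826, 0.1416, 0.1143]
tool_rot: [-3.038, -0.253, -0.611]
force: [2.4, -4.6, -5.9]
gripper_width: 0.0099
-22.758705061442786 [0.58258325 0.14161017 0.11429653] [ 2.41602098 -4.57823751 -5.92938229]
t: 4.8
tcp_pos: [0.5855, 0.1432, 0.1171]
tool_rot: [-3.035, -0.254, -0.618]
force: [-0.1, 0.4, -0.3]
gripper_width: 0.0299
t: 5.2
tcp_pos: [0.528, 0.1387, 0.2774]
tool_rot: [-3.033, -0.253, -0.63]
force: [0.1, 0.5, 0.4]
gripper_width: 0.0297
```

```bash

python3 -m creep '[{"travel":[0.005,-0.031,0],"twist":[0.83,-4.93,0],"grip":-0.3},{"travel":[0.005,-0.031,0],"twist":[0,0,0],"grip":-0.3},{"travel":[0.005,-0.03,0],"twist":[0,0,0],"grip":-0.3},{"travel":[0,0,0],"twist":[0,0,0],"grip":-0.3},{"travel":[0,0,0],"twist":[0,0,0],"grip":-0.3}]'
python3 - <<'E'
from h import *
for n in("top","scene"): np.savez(n+"1.npz",**read_camera(n))
cs=[dict(np.load(n+"1.npz")) for n in("top","scene")]
sheet(cs,"pics/u1.png")
E
```

```text
t: 5.7
tcp_pos: [0.5397, 0.0463, 0.2724]
tool_rot: [-2.999, -0.249, -0.748]
force: [0.4, -0.1, -0.1]
gripper_width: 0.0298
```

View pics/u1.png

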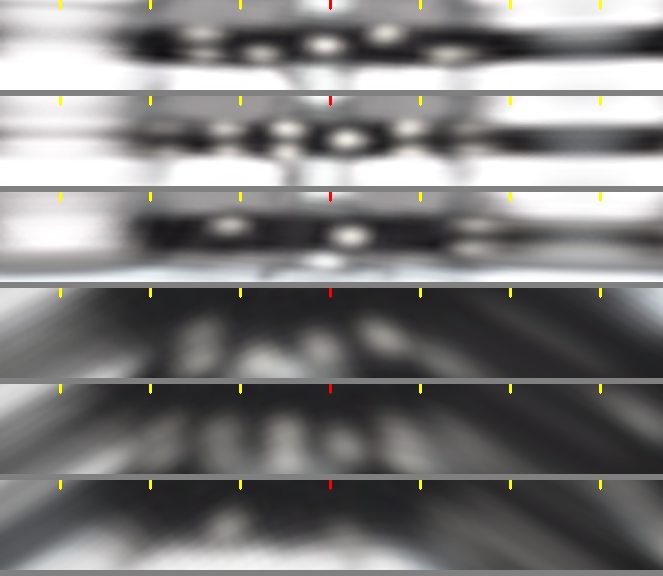

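The left wheel's 3 (single centre dot with diagonal mates) is at px 325, about -2°; the middle wheel has not moved (347). Both are in tolerance, and the right wheel still shows its 1 at px 350. Now the right wheel.

```bash

python3 -m creep '[{"travel":[0.0117,0.0002,-0.0385],"twist":[0,0,0],"grip":-0.3},{"travel":[0.0117,0.0002,-0.0385],"twist":[0,0,0],"grip":-0.3},{"travel":[0.0117,0.0002,-0.0385],"twist":[0,0,0],"grip":-0.3},{"travel":[0,0,0],"twist":[0,0,0],"grip":-0.3},{"travel":[0,0,0],"twist":[0,0,0],"grip":-0.3}]'
python3 -m creep '[{"travel":[0.0074,0.0012,-0.0141],"twist":[0,0,0],"grip":-0.3},{"travel":[0.0074,0.0012,-0.0141],"twist":[0,0,0],"grip":-0.3},{"travel":[0.0074,0.0013,-0.0142],"twist":[0,0,0],"grip":-0.3},{"travel":[0,0,0],"twist":[0,0,0],"grip":-0.3},{"travel":[0,0,0],"twist":[0,0,0],"grip":-0.3}]'
python3 -m creep '[{"travel":[0,0,0],"twist":[0,0,0],"grip":-1},{"travel":[0,0,0],"twist":[0,0,0],"grip":-1},{"travel":[0,0,0],"twist":[0,0,0],"grip":-1},{"travel":[0,0,0],"twist":[0,0,0],"grip":-1}]'
```

```text
t: 6.3
tcp_pos: [0.574, 0.0485, 0.1555]
tool_rot: [-2.999, -0.253, -0.743]
force: [-0.0, -0.8, 0.3]
gripper_width: 0.0298
t: 6.8
tcp_pos: [0.598, 0.0512, 0.1167]
tool_rot: [-2.998, -0.252, -0.753]
force: [-0.5, 0.0, 0.3]
gripper_width: 0.0298
t: 7.2
tcp_pos: [0.5978, 0.0507, 0.1166]
tool_rot: [-2.999, -0.251, -0.753]
force: [-4.6, -0.8, 6.3]
gripper_width: 0.0101
```

```bash

python3 -m creep '[{"travel":[0.0045,0.0008,0.0018],"twist":[-1.23,7.33,0],"grip":-1},{"travel":[0.0048,0.0008,0.0012],"twist":[-1.23,7.33,0],"grip":-1},{"travel":[0.0048,0.0008,0.0006],"twist":[-1.23,7.33,0],"grip":-1},{"travel":[0.0048,0.0008,0],"twist":[-1.23,7.33,0],"grip":-1}]'
python3 -m creep '[{"travel":[0.0049,0.0008,-0.0007],"twist":[-1.23,7.33,0],"grip":-1},{"travel":[0.0047,0.0008,-0.0013],"twist":[-1.23,7.33,0],"grip":-1},{"travel":[0.0044,0.0007,-0.0019],"twist":[-1.23,7.33,0],"grip":-1},{"travel":[0,0,0],"twist":[0,0,0],"grip":-1},{"travel":[0,0,0],"twist":[0,0,0],"grip":-1}]'
python3 -m creep '[{"travel":[0,0,0],"twist":[0,0,0],"grip":-0.3},{"travel":[0,0,0],"twist":[0,0,0],"grip":-0.3},{"travel":[0,0,0],"twist":[0,0,0],"grip":-0.3}]'
python3 -m creep '[{"travel":[0.0134,0.0022,0.032],"twist":[0,0,0],"grip":-0.3},{"travel":[0.0134,0.0022,0.032],"twist":[0,0,0],"grip":-0.3},{"travel":[0,-0.02,0.04],"twist":[1.3,-7.9,0],"grip":-0.3},{"travel":[-0.01,-0.04,0],"twist":[1.3,-7.9,0],"grip":-0.3},{"travel":[-0.01,-0.04,0],"twist":[1.3,-7.9,0],"grip":-0.3}]'
python3 -m creep '[{"travel":[-0.01,-0.04,0],"twist":[0,0,0],"grip":-1},{"travel":[-0.01,-0.02,0],"twist":[0,0,0],"grip":-1},{"travel":[0,0,0],"twist":[0,0,0],"grip":-1},{"travel":[0,0,0],"twist":[0,0,0],"grip":-1}]'
python3 - <<'E'
from h import *
from scipy.spatial.transform import Rotation as R
s=state();m=R.from_rotvec(s["tool_rot"]).as_matrix();print(m.round(3))
for n in("top","scene"): np.savez(n+"2.npz",**read_camera(n))
cs=[dict(np.load(n+"2.npz")) for n in("top","scene")]
sheet(cs,"pics/u2.png")
E
```

```text
t: 7.6
tcp_pos: [0.6135, 0.0533, 0.1197]
tool_rot: [3.126, 0.26, -0.063]
force: [-5.3, -0.9, -1.0]
gripper_width: 0.0099
t: 8.1
tcp_pos: [0.6298, 0.056, 0.1148]
tool_rot: [3.027, 0.252, -0.65]
force: [-2.3, -1.0, 3.3]
gripper_width: 0.0102
t: 8.4
tcp_pos: [0.6299, 0.0565, 0.1142]
tool_rot: [3.03, 0.253, -0.643]
force: [-0.5, -0.1, 0.6]
gripper_width: 0.0299
t: 8.9
tcp_pos: [0.6388, -0.0399, 0.2208]
tool_rot: [3.127, 0.264, 0.018]
force: [-0.2, -0.8, -0.1]
gripper_width: 0.0298
t: 9.3
tcp_pos: [0.6165, -0.0993, 0.2183]
tool_rot: [3.13, 0.259, 0.001]
force: [-0.0, 0.4, 0.5]
gripper_width: 0.0002
[[ 0.986  0.164  0.001]
 [ 0.164 -0.986 -0.001]
 [ 0.001  0.001 -1.   ]]
```

View pics/u2.png

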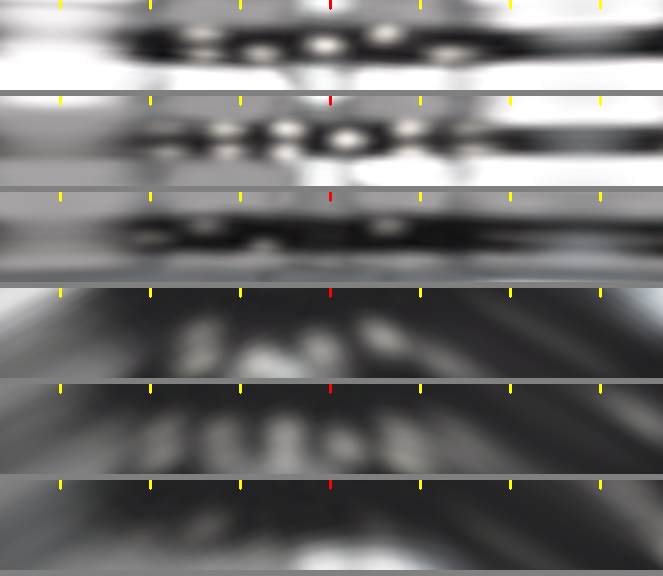

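The right wheel now shows 2, with dots at px 264 and 386 centred at about -2°. Left is also about -2° and middle about +5°, all within tolerance. Next I turn the shut gripper by 90° and set it behind the thumb step.

```bash

python3 -m creep '[{"travel":[0,0.023,-0.01],"twist":[0,0,8.2],"grip":-1},{"travel":[0,0.023,-0.01],"twist":[0,0,8.2],"grip":-1},{"travel":[0,0.023,-0.01],"twist":[0,0,8.2],"grip":-1},{"travel":[0,0.023,-0.01],"twist":[0,0,8.2],"grip":-1},{"travel":[0.0036,0.0243,-0.01],"twist":[0,0,8.2],"grip":-1}]'
python3 -m creep '[{"travel":[0,0,-0.01],"twist":[0,0,8.2],"grip":-1},{"travel":[0,0,-0.01],"twist":[0,0,8.2],"grip":-1},{"travel":[0,0,0],"twist":[0,0,8.2],"grip":-1},{"travel":[0,0,0],"twist":[0,0,8.2],"grip":-1},{"travel":[0,0,0],"twist":[0,0,8.2],"grip":-1}]'
python3 -m creep '[{"travel":[0,0,0],"twist":[0,0,8],"grip":-1},{"travel":[0,0,0],"twist":[0,0,0],"grip":-1}]'
python3 -m creep '[{"travel":[0,0,-0.03],"twist":[0,0,0],"grip":-1},{"travel":[0,0,-0.02],"twist":[0,0,0],"grip":-1},{"travel":[0,0,-0.015],"twist":[0,0,0],"grip":-1},{"travel":[0,0,0],"twist":[0,0,0],"grip":-1}]'
python3 - <<'E'
from h import *
from scipy.spatial.transform import Rotation as R
s=state();m=R.from_rotvec(s["tool_rot"]).as_matrix();print(m.round(3),s["qpos"].round(2))
print((s["tcp_pos"][:2]-LO)@R2(LY))
E
```

```text
t: 9.9
tcp_pos: [0.6202, 0.0197, 0.1672]
tool_rot: [2.835, 1.352, -0.0]
force: [0.3, -0.1, -0.5]
gripper_width: -0.0001
t: 10.4
tcp_pos: [0.6205, 0.0191, 0.1473]
tool_rot: [2.181, 2.26, 0.001]
force: [0.3, 0.6, 0.1]
gripper_width: -0.0001
t: 10.6
tcp_pos: [0.6205, 0.0188, 0.1475]
tool_rot: [2.026, 2.4, 0.001]
force: [-0.5, 0.1, 0.3]
gripper_width: 0.0005
t: 11.0
tcp_pos: [0.6181, 0.0181, 0.0798]
tool_rot: [-2.027, -2.395, 0.004]
force: [0.4, 0.6, 0.0]
gripper_width: 0.0
[[-0.165  0.986 -0.005]
 [ 0.986  0.165  0.   ]
 [ 0.001 -0.005 -1.   ]] [-0.11  0.48  1.56 -0.    1.11 -0.28]
[-0.00177873 -0.04860896]
```

```bash

python3 -m creep '[{"travel":[0.001,-0.001,-0.006],"twist":[0,0,0],"grip":-1},{"travel":[0,0,-0.004],"twist":[0,0,0],"grip":-1},{"travel":[0,0,-0.002],"twist":[0,0,0],"grip":-1},{"travel":[0,0,0],"twist":[0,0,0],"grip":-1}]'
python3 -m creep '[{"travel":[0.0005,-0.003,0],"twist":[0,0,0],"grip":-1},{"travel":[0.0005,-0.003,0],"twist":[0,0,0],"grip":-1},{"travel":[0.0005,-0.003,0],"twist":[0,0,0],"grip":-1},{"travel":[0,0,0],"twist":[0,0,0],"grip":-1}]'
python3 -m creep '[{"travel":[0.0008,-0.005,0],"twist":[0,0,0],"grip":-1},{"travel":[0.0008,-0.005,0],"twist":[0,0,0],"grip":-1},{"travel":[0.0008,-0.005,0],"twist":[0,0,0],"grip":-1},{"travel":[0.0008,-0.005,0],"twist":[0,0,0],"grip":-1}]'
```

```text
t: 11.4
tcp_pos: [0.6213, 0.0161, 0.071]
tool_rot: [2.028, 2.397, 0.001]
force: [0.3, 0.1, 1.0]
gripper_width: -0.0
t: 11.8
tcp_pos: [0.6229, 0.0068, 0.0711]
tool_rot: [2.029, 2.397, 0.001]
force: [0.2, 1.7, 1.8]
gripper_width: 0.0002
t: 12.2
tcp_pos: [0.6261, -0.0131, 0.071]
tool_rot: [2.028, 2.398, 0.001]
force: [-0.7, 3.1, 1.8]
gripper_width: 0.0
```

```bash
cat > bar.py <<'E'
from h import *
for n in("top","scene"):
    P=cloud(read_camera(n)).reshape(-1,3);q=(P[:,:2]-LO)@R2(LY)
    D=(abs(q[:,0])<.016)&(P[:,2]<.07)
    b=np.arange(-.26,-.03,.005);ix=np.digitize(q[D,1],b)
    print(n,[(round(float(b[k-1]*1000)),round(float(np.median(P[D,2][ix==k])*1000),1)) for k in range(1,len(b)) if (ix==k).sum()>2])
E
python3 bar.py
```

```text
top [(-260, -0.2), (-255, -0.4), (-250, -1.4), (-245, -0.6), (-240, -0.6), (-235, -0.3), (-230, 0.5), (-225, 1.3), (-220, 0.2), (-60, 47.2), (-55, 47.1)]
scene [(-255, 2.1), (-250, 1.4), (-245, 1.0), (-240, 0.5), (-215, -0.9), (-205, 0.3), (-195, 0.5), (-190, 1.0), (-185, 1.2), (-125, 48.6), (-120, 50.3), (-115, 48.5), (-105, 52.4), (-95, 54.0), (-90, 49.8), (-85, 50.0), (-80, 66.0), (-75, 68.6)]
```

The bar is following: its step is now at about -92 mm. I keep pushing.

```bash

python3 -m creep '[{"travel":[0.0008,-0.005,-0.0005],"twist":[0,0,0],"grip":-1},{"travel":[0.0008,-0.005,-0.0005],"twist":[0,0,0],"grip":-1},{"travel":[0.0008,-0.005,0],"twist":[0,0,0],"grip":-1},{"travel":[0.0008,-0.005,0],"twist":[0,0,0],"grip":-1},{"travel":[0.0008,-0.005,0],"twist":[0,0,0],"grip":-1}]'
python3 -m creep '[{"travel":[0.0008,-0.005,0],"twist":[0,0,0],"grip":-1},{"travel":[0.0008,-0.005,0],"twist":[0,0,0],"grip":-1},{"travel":[0.0008,-0.005,0],"twist":[0,0,0],"grip":-1},{"travel":[0.0008,-0.005,0],"twist":[0,0,0],"grip":-1},{"travel":[0.0008,-0.004,0],"twist":[0,0,0],"grip":-1}]'
python3 -m creep '[{"travel":[0.0005,-0.003,0],"twist":[0,0,0],"grip":-1},{"travel":[0,0,0],"twist":[0,0,0],"grip":-1}]'
python3 bar.py
```

```text
t: 12.8
tcp_pos: [0.6306, -0.0374, 0.0708]
tool_rot: [2.028, 2.398, 0.004]
force: [-0.6, 4.6, 6.8]
gripper_width: -0.0002
t: 13.3
tcp_pos: [0.634, -0.0621, 0.0699]
tool_rot: [2.028, 2.398, 0.001]
force: [-0.5, 2.8, 3.0]
gripper_width: 0.0
t: 13.5
tcp_pos: [0.6343, -0.0657, 0.0695]
tool_rot: [2.029, 2.397, -0.001]
force: [-0.0, 1.1, 2.6]
gripper_width: -0.0003
top [(-100, 49.5), (-95, 49.0), (-90, 49.8), (-85, 50.0), (-80, 49.1), (-75, 51.3), (-70, 50.5), (-65, 50.4), (-60, 50.8), (-55, 50.6), (-50, 51.3), (-45, 51.9), (-40, 50.9)]
scene [(-255, 1.9), (-250, 1.3), (-245, 0.3), (-240, 0.6), (-235, 1.6), (-175, 45.2), (-170, 47.3), (-165, 47.4), (-150, 53.1), (-145, 47.4), (-140, 49.7), (-135, 48.9), (-130, 62.3), (-125, 52.0), (-120, 49.6), (-115, 49.5), (-110, 49.7), (-105, 50.4), (-100, 50.9), (-95, 50.8), (-90, 49.5), (-85, 51.8), (-80, 58.6)]
```

```bash

python3 -m creep '[{"travel":[0,0.002,0.02],"twist":[0,0,0],"grip":-1},{"travel":[0,0,0.04],"twist":[0,0,0],"grip":-1},{"travel":[0,0,0.04],"twist":[0,0,0],"grip":0.7},{"travel":[-0.04,-0.04,0.02],"twist":[0,0,0],"grip":0.7},{"travel":[-0.04,-0.04,0.02],"twist":[0,0,0],"grip":0.7}]'
python3 -m creep '[{"travel":[-0.04,-0.04,0],"twist":[0,0,0],"grip":0.7},{"travel":[-0.04,-0.04,0],"twist":[0,0,0],"grip":0.7},{"travel":[0,0,0],"twist":[0,0,0],"grip":0.7},{"travel":[0,0,0],"twist":[0,0,0],"grip":0.7}]'
python3 bar.py
python3 - <<'E'
from h import *
for n in("top","scene"):
    c=read_camera(n);np.savez(n+"3.npz",**c);P=cloud(c).reshape(-1,3);q=(P[:,:2]-LO)@R2(LY)
    S=(q[:,1]<-.116)&(q[:,1]>-.21)&(abs(q[:,0])<.05)&(P[:,2]>.03)&(P[:,2]<.06)
    print(n,S.sum(),cv2.minAreaRect(P[S][:,:2].astype(np.float32)),np.median(P[S,2]))
t=dict(np.load("top3.npz"))["pixels"][160:340,230:430];s=dict(np.load("scene3.npz"))["pixels"][130:270,200:400]
cv2.imwrite("pics/b3.png",np.hstack([cv2.resize(t,(400,360)),cv2.resize(s,(400,280)).copy()] if 0 else [cv2.resize(t,(400,360)),cv2.resize(s,(400,360))])[...,::-1])
E
```

```text
t: 14.1
tcp_pos: [0.5676, -0.1301, 0.2043]
tool_rot: [2.023, 2.399, -0.0]
force: [-0.5, -0.8, 0.4]
gripper_width: 0.043
t: 14.5
tcp_pos: [0.4959, -0.2012, 0.2026]
tool_rot: [2.032, 2.395, 0.0]
force: [-0.2, 0.2, 0.4]
gripper_width: 0.0725
top [(-260, -0.9), (-255, -0.7), (-250, -1.3), (-245, -0.3), (-240, -0.7), (-235, -0.6), (-230, -0.9), (-225, -0.3), (-220, -0.8), (-215, -0.9), (-210, -1.0), (-205, -0.7), (-200, -0.2), (-195, -0.1), (-190, -0.4), (-185, -0.2), (-175, 48.1), (-170, 48.9), (-165, 48.2), (-160, 48.0), (-155, 49.8), (-150, 52.3), (-145, 53.7), (-140, 51.4), (-135, 47.8), (-130, 48.2), (-125, 48.5), (-120, 48.3), (-115, 48.7), (-110, 48.7), (-105, 48.6), (-100, 48.7), (-95, 49.1), (-90, 48.7), (-85, 48.2), (-80, 48.5), (-75, 50.4), (-70, 49.4), (-65, 48.2), (-60, 47.8), (-55, 48.0), (-50, 48.7), (-45, 48.7), (-40, 48.9)]
scene [(-260, 2.0), (-255, 0.2), (-250, 1.2), (-245, 1.2), (-240, 0.5), (-175, 49.1), (-170, 48.2), (-165, 50.4), (-160, 50.2), (-155, 52.1), (-150, 56.5), (-145, 52.9), (-140, 50.6), (-135, 49.3), (-130, 49.8), (-125, 50.3), (-120, 49.6), (-115, 50.5), (-110, 49.9), (-105, 50.5), (-100, 50.1), (-95, 50.5), (-90, 49.2), (-85, 50.5), (-80, 54.9)]
top 598 ((0.6357202529907227, -0.07596740871667862), (0.05021802335977554, 0.056896310299634933), 8.469047546386719) 0.04872599925149046
scene 305 ((0.6343934535980225, -0.07744930684566498), (0.05028281360864639, 0.059197116643190384), 8.575987815856934) 0.04993819169770497
```

View pics/b3.png

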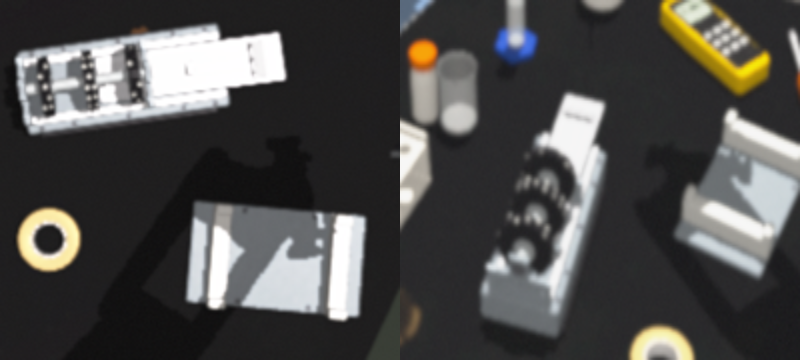

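The bar lies straight on the deck with its right end at about lock y = -175 mm, which is roughly 65 mm past the end (top crop 285,60). I grip the overhang across its sides close to the deck end.

```bash

python3 -m creep '[{"travel":[0.0344,0.0346,0],"twist":[0,0,0],"grip":0.7},{"travel":[0.0344,0.0346,0],"twist":[0,0,0],"grip":0.7},{"travel":[0.0344,0.0346,0],"twist":[0,0,0],"grip":0.7},{"travel":[0.0343,0.0345,0],"twist":[0,0,0],"grip":0.7},{"travel":[0,0,-0.04],"twist":[0,0,0],"grip":0.7}]'
python3 -m creep '[{"travel":[0,0,-0.04],"twist":[0,0,0],"grip":0.7},{"travel":[0,0,-0.02],"twist":[0,0,0],"grip":0.7},{"travel":[0,0,0],"twist":[0,0,0],"grip":0.7},{"travel":[0,0,0],"twist":[0,0,0],"grip":0.7}]'
python3 -c "
from h import *
s=state();print((s['tcp_pos'][:2]-LO)@R2(LY),s['tcp_pos'])"
```

```text
t: 15.2
tcp_pos: [0.6439, -0.0566, 0.1697]
tool_rot: [2.009, 2.395, 0.017]
force: [1.0, -0.5, 1.2]
gripper_width: 0.0728
t: 15.6
tcp_pos: [0.6349, -0.0609, 0.1029]
tool_rot: [2.027, 2.4, 0.0]
force: [1.1, 0.4, 0.6]
gripper_width: 0.0725
[ 0.00177413 -0.12925977] [ 0.63488382 -0.06089423  0.10292974]
```

```bash

python3 -m creep '[{"travel":[-0.0015,-0.002,-0.025],"twist":[0,0,0],"grip":0.7},{"travel":[0,0,-0.025],"twist":[0,0,0],"grip":0.7},{"travel":[0,0,-0.015],"twist":[0,0,0],"grip":0.7},{"travel":[0,0,0],"twist":[0,0,0],"grip":0.7}]'
python3 -m creep '[{"travel":[0,0,0],"twist":[0,0,0],"grip":-1},{"travel":[0,0,0],"twist":[0,0,0],"grip":-1},{"travel":[0,0,0],"twist":[0,0,0],"grip":-1},{"travel":[0,0,0],"twist":[0,0,0],"grip":-1}]'
```

```text
t: 16.0
tcp_pos: [0.6322, -0.0636, 0.0371]
tool_rot: [-2.028, -2.398, 0.001]
force: [-0.4, -0.5, -0.1]
gripper_width: 0.0728
t: 16.4
tcp_pos: [0.6346, -0.0643, 0.0403]
tool_rot: [2.026, 2.395, 0.003]
force: [-0.8, 0.1, 5.6]
gripper_width: 0.0489
```

```bash

python3 -m creep '[{"travel":[0.0012,-0.0074,0],"twist":[0,0,0],"grip":-1},{"travel":[0.0012,-0.0074,0],"twist":[0,0,0],"grip":-1},{"travel":[0.0012,-0.0074,0],"twist":[0,0,0],"grip":-1},{"travel":[0.0011,-0.0069,0],"twist":[0,0,0],"grip":-1},{"travel":[0,0,0],"twist":[0,0,0],"grip":-1}]'
python3 -m creep '[{"travel":[0,0,0],"twist":[0,0,0],"grip":0.7},{"travel":[0,0,0],"twist":[0,0,0],"grip":0.7},{"travel":[0,0,0],"twist":[0,0,0],"grip":0.7},{"travel":[0,0,0],"twist":[0,0,0],"grip":0.7},{"travel":[0,0,0],"twist":[0,0,0],"grip":0.7}]'
python3 -m creep '[{"travel":[-0.0023,0.0145,0],"twist":[0,0,0],"grip":0.7},{"travel":[-0.0023,0.0145,0],"twist":[0,0,0],"grip":0.7},{"travel":[0,0,0],"twist":[0,0,0],"grip":0.7}]'
python3 bar.py
python3 -m creep '[{"travel":[0,0,0],"twist":[0,0,0],"grip":-1},{"travel":[0,0,0],"twist":[0,0,0],"grip":-1},{"travel":[0,0,0],"twist":[0,0,0],"grip":-1},{"travel":[0,0,0],"twist":[0,0,0],"grip":-1},{"travel":[0,0,0],"twist":[0,0,0],"grip":-1}]'

```

```text
t: 16.9
tcp_pos: [0.6387, -0.0937, 0.0392]
tool_rot: [2.028, 2.395, 0.003]
force: [0.1, 1.0, 5.8]
gripper_width: 0.0491
t: 17.4
tcp_pos: [0.6373, -0.093, 0.0377]
tool_rot: [2.029, 2.398, 0.0]
force: [0.5, -0.2, -0.6]
gripper_width: 0.0726
t: 17.7
tcp_pos: [0.6321, -0.0611, 0.0377]
tool_rot: [-2.025, -2.401, -0.0]
force: [-0.5, 0.2, 0.0]
gripper_width: 0.0728
top [(-95, 49.3), (-90, 48.0), (-85, 48.6), (-80, 49.1), (-75, 48.7), (-70, 49.2), (-65, 48.7), (-60, 49.3), (-55, 49.0), (-50, 48.9), (-45, 48.6), (-40, 48.9)]
scene [(-175, 49.8), (-170, 50.8), (-165, 50.0), (-160, 49.8), (-155, 50.0), (-150, 49.1), (-145, 49.7), (-140, 48.7), (-135, 50.4), (-130, 49.3), (-125, 49.9), (-120, 50.5), (-115, 51.3), (-110, 52.5), (-105, 50.3), (-100, 50.6), (-95, 50.1), (-90, 49.2), (-85, 50.8)]
t: 18.3
tcp_pos: [0.6334, -0.0642, 0.0385]
tool_rot: [2.028, 2.397, 0.001]
force: [-0.2, 1.4, 3.6]
gripper_width: 0.0487
```

```bash

python3 -m creep '[{"travel":[0.0015,-0.009,0],"twist":[0,0,0],"grip":-1},{"travel":[0.0015,-0.009,0],"twist":[0,0,0],"grip":-1},{"travel":[0.0015,-0.009,0],"twist":[0,0,0],"grip":-1},{"travel":[0.0015,-0.009,0],"twist":[0,0,0],"grip":-1},{"travel":[0.0015,-0.009,0],"twist":[0,0,0],"grip":-1}]'
python3 -m creep '[{"travel":[0.0016,-0.009,0],"twist":[0,0,0],"grip":-1},{"travel":[0.0016,-0.01,0],"twist":[0,0,0],"grip":-1},{"travel":[0.001,-0.006,0.005],"twist":[0,0,0],"grip":-1},{"travel":[0,0,0.015],"twist":[0,0,0],"grip":-1},{"travel":[0,0,0.03],"twist":[0,0,0],"grip":-1}]'
python3 -m creep '[{"travel":[0,0,0.03],"twist":[0,0,0],"grip":-1},{"travel":[0,0,0.02],"twist":[0,0,0],"grip":-1},{"travel":[0,0,0],"twist":[0,0,0],"grip":-1},{"travel":[0,0,0],"twist":[0,0,0],"grip":-1}]'
cat > held.py <<'E'
from h import *
s=state();t=s["tcp_pos"];print("tcp",t)
for n in("top","scene"):
    c=read_camera(n);np.savez(n+"4.npz",**c);P=cloud(c).reshape(-1,3)
    S=P[(abs(P[:,2]-t[2]-.006)<.03)&(np.hypot(P[:,0]-t[0],P[:,1]-t[1])<.16)]
    col=0
    q=(S[:,:2]-t[:2])@R2(LY)
    for lo in range(-90,140,10):
        k=(q[:,1]*1000>=lo)&(q[:,1]*1000<lo+10)&(abs(q[:,0])<.033)
        if k.sum()>3: print(n,lo,k.sum(),"z-tcp",((np.median(S[k,2])-t[2])*1000).round(1),"x",(np.percentile(q[k,0],[3,97])*1000).round(1))
E
python3 held.py
```

```text
t: 18.8
tcp_pos: [0.6403, -0.1102, 0.0376]
tool_rot: [2.029, 2.398, -0.0]
force: [-0.2, 1.9, 0.3]
gripper_width: 0.0485
t: 19.3
tcp_pos: [0.642, -0.1336, 0.0857]
tool_rot: [-2.026, -2.394, 0.004]
force: [-0.1, 0.7, -2.4]
gripper_width: 0.0489
t: 19.7
tcp_pos: [0.6448, -0.134, 0.1387]
tool_rot: [2.027, 2.397, 0.001]
force: [0.5, -0.1, -2.6]
gripper_width: 0.0488
tcp [ 0.64477253 -0.13396171  0.13869906]
top 10 24 z-tcp 9.1 x [ 7.5 31.4]
top 20 77 z-tcp 10.3 x [-10.8  24.8]
top 30 138 z-tcp 10.0 x [-22.  24.]
top 40 131 z-tcp 9.2 x [-22.6  24.2]
top 50 128 z-tcp 9.5 x [-22.6  24.6]
top 60 130 z-tcp 9.5 x [-22.6  24. ]
top 70 129 z-tcp 10.3 x [-23.   24.2]
top 80 129 z-tcp 9.5 x [-22.6  24.4]
top 90 137 z-tcp 9.4 x [-22.4  24.4]
top 100 128 z-tcp 9.2 x [-22.7  24.1]
top 110 126 z-tcp 9.4 x [-22.7  24.4]
top 120 136 z-tcp 9.8 x [-22.4  24.8]
top 130 16 z-tcp 6.7 x [-20.7  23.7]
scene -70 5 z-tcp 10.0 x [-27.1  12.7]
scene -60 15 z-tcp 10.3 x [-1.3 21.4]
scene -50 15 z-tcp 13.3 x [-6.3 21.5]
scene -40 50 z-tcp 10.5 x [-11.5  21. ]
scene -30 36 z-tcp 9.8 x [-17.   22.3]
scene -20 39 z-tcp 9.5 x [-19.7  22.6]
scene -10 55 z-tcp 9.8 x [-22.8  24.1]
scene 0 89 z-tcp 9.9 x [-32.7  31.4]
scene 10 84 z-tcp 10.7 x [-32.5  30.1]
scene 20 52 z-tcp 9.8 x [-25.9  20.7]
scene 30 59 z-tcp 9.6 x [-25.5  21.4]
scene 40 49 z-tcp 9.5 x [-26.   22.2]
scene 50 54 z-tcp 9.3 x [-25.8  19.9]
scene 60 32 z-tcp 9.3 x [-26.6  21.6]
scene 70 71 z-tcp 10.0 x [-26.  20.]
scene 80 56 z-tcp 9.2 x [-25.5  21.1]
scene 90 53 z-tcp 9.3 x [-26.3  21. ]
scene 100 50 z-tcp 9.2 x [-25.8  22.1]
scene 110 47 z-tcp 9.0 x [-25.7  21.2]
scene 120 109 z-tcp 8.6 x [-23.9  21.6]
```

The bar is held level, with its top 9.5 mm above the TCP and its centre 31 mm to +y of the TCP. I refit the cradle quickly before carrying the bar over.

```bash

python3 - <<'E'
from h import *
for n in("top","scene"):
    P=cloud(dict(np.load(n+"0.npz"))).reshape(-1,3)
    q=(P[:,:2]-[.416,-.1095])@R2(np.radians(-4)); S=(abs(q[:,0])<.068)&(abs(q[:,1])<.085)&(P[:,2]>.022)&(P[:,2]<.05)
    print(n,cv2.minAreaRect(P[S][:,:2].astype(np.float32)))
    for sg in(1,-1):
        k=S&(q[:,1]*sg>0);print(sg,np.percentile(q[k],[3,50,97],axis=0).round(4).tolist(),np.median(P[k,2]))
E
python3 -m creep '[{"travel":[-0.0385,-0.001,0],"twist":[0,0,-4.5],"grip":-1},{"travel":[-0.0385,-0.001,0],"twist":[0,0,-4.5],"grip":-1},{"travel":[-0.0385,-0.001,0],"twist":[0,0,-4.5],"grip":-1},{"travel":[-0.0385,-0.001,0],"twist":[0,0,0],"grip":-1},{"travel":[-0.0385,-0.001,0],"twist":[0,0,0],"grip":-1}]'
python3 -m creep '[{"travel":[-0.0385,-0.0015,0],"twist":[0,0,0],"grip":-1},{"travel":[0,0,-0.02],"twist":[0,0,0],"grip":-1},{"travel":[0,0,-0.02],"twist":[0,0,0],"grip":-1},{"travel":[0,0,0],"twist":[0,0,0],"grip":-1},{"travel":[0,0,0],"twist":[0,0,0],"grip":-1}]'
python3 -c "
from h import *
from scipy.spatial.transform import Rotation as R
s=state();m=R.from_rotvec(s['tool_rot']).as_matrix();print(s['tcp_pos'],m[:,1])"
```

```text
top ((0.41890403628349304, -0.10676421970129013), (0.149189755320549, 0.10965940356254578), 85.90144348144531)
1 [[-0.0487, 0.0598], [0.0019, 0.0687], [0.0544, 0.0771]] 0.03049181732144135
-1 [[-0.0493, -0.07], [0.0014, -0.0606], [0.0543, -0.0525]] 0.030124755260140246
scene ((0.41765642166137695, -0.11032037436962128), (0.15401585400104523, 0.11077027022838593), 86.10252380371094)
1 [[-0.052, 0.0561], [0.001, 0.0691], [0.0533, 0.0747]] 0.031001580676204732
-1 [[-0.0522, -0.0748], [0.0009, -0.0605], [0.0535, -0.0543]] 0.030830455406983093
t: 20.3
tcp_pos: [0.4494, -0.1383, 0.1362]
tool_rot: [-2.295, -2.142, 0.002]
force: [0.2, 0.1, -2.0]
gripper_width: 0.0488
t: 20.8
tcp_pos: [0.4128, -0.14, 0.0972]
tool_rot: [-2.295, -2.142, 0.001]
force: [0.2, 0.4, -2.4]
gripper_width: 0.0488
[ 0.41283893 -0.13999744  0.09717576] [ 0.9976132  -0.06902737 -0.00176679]
```

```bash

python3 -m creep '[{"travel":[0.003,0.0015,-0.03],"twist":[0,0,0],"grip":-1},{"travel":[0,0,-0.02],"twist":[0,0,0],"grip":-1},{"travel":[0,0,-0.008],"twist":[0,0,0],"grip":-1},{"travel":[0,0,0],"twist":[0,0,0],"grip":-1},{"travel":[0,0,0],"twist":[0,0,0],"grip":-1}]'
python3 -m creep '[{"travel":[0,0,-0.003],"twist":[0,0,0],"grip":-1},{"travel":[0,0,-0.003],"twist":[0,0,0],"grip":-1},{"travel":[0,0,-0.002],"twist":[0,0,0],"grip":-1},{"travel":[0,0,0],"twist":[0,0,0],"grip":-1}]'
```

```text
t: 21.3
tcp_pos: [0.4177, -0.1395, 0.0409]
tool_rot: [2.295, 2.142, 0.001]
force: [0.7, 0.3, -2.9]
gripper_width: 0.0488
t: 21.7
tcp_pos: [0.4166, -0.139, 0.032]
tool_rot: [2.296, 2.143, 0.0]
force: [0.1, 1.0, -2.8]
gripper_width: 0.0488
```

```bash

python3 -m creep '[{"travel":[0,0,-0.0015],"twist":[0,0,0],"grip":-1},{"travel":[0,0,-0.001],"twist":[0,0,0],"grip":-1},{"travel":[0,0,0],"twist":[0,0,0],"grip":-1}]'
python3 -m creep '[{"travel":[0,0,-0.001],"twist":[0,0,0],"grip":-1},{"travel":[0,0,0],"twist":[0,0,0],"grip":-1}]'
```

```text
t: 22.0
tcp_pos: [0.4166, -0.139, 0.0294]
tool_rot: [2.296, 2.143, 0.0]
force: [0.1, 0.1, -2.6]
gripper_width: 0.0488
t: 22.2
tcp_pos: [0.4168, -0.1391, 0.0286]
tool_rot: [2.296, 2.143, 0.0]
force: [-0.6, 0.1, -2.4]
gripper_width: 0.0488
```

```bash

python3 -m creep '[{"travel":[0,0,-0.001],"twist":[0,0,0],"grip":-1},{"travel":[0,0,0],"twist":[0,0,0],"grip":-1}]'
python3 -m creep '[{"travel":[0,0,-0.001],"twist":[0,0,0],"grip":-1},{"travel":[0,0,0],"twist":[0,0,0],"grip":-1}]'
```

```text
t: 22.4
tcp_pos: [0.4168, -0.1391, 0.0286]
tool_rot: [2.296, 2.143, 0.0]
force: [-4.1, 1.7, 8.6]
gripper_width: 0.0488
t: 22.6
tcp_pos: [0.4169, -0.1391, 0.0285]
tool_rot: [2.296, 2.144, -0.0]
force: [-7.4, 2.5, 17.9]
gripper_width: 0.0489
```

Contact is made, so the bar is seated on the blocks. I ease off 1.5 mm, open and retreat.

```bash

python3 -m creep '[{"travel":[0,0,0.0015],"twist":[0,0,0],"grip":-1},{"travel":[0,0,0],"twist":[0,0,0],"grip":0.7},{"travel":[0,0,0],"twist":[0,0,0],"grip":0.7},{"travel":[0,0,0],"twist":[0,0,0],"grip":0.7},{"travel":[0,0,0],"twist":[0,0,0],"grip":0.7}]'
python3 -m creep '[{"travel":[0,0,0.02],"twist":[0,0,0],"grip":0.7},{"travel":[0,0,0.04],"twist":[0,0,0],"grip":0.7},{"travel":[0,0,0.05],"twist":[0,0,0],"grip":0.7},{"travel":[0,0,0.05],"twist":[0,0,0],"grip":0.7},{"travel":[-0.02,-0.045,0],"twist":[0,0,0],"grip":0.7}]'
python3 -m creep '[{"travel":[-0.02,-0.045,0],"twist":[0,0,0],"grip":0.7},{"travel":[-0.02,-0.045,0],"twist":[0,0,0],"grip":0.7},{"travel":[-0.02,-0.045,0],"twist":[0,0,0],"grip":0.7},{"travel":[-0.02,-0.045,0],"twist":[0,0,0],"grip":0.7},{"travel":[-0.02,-0.04,0],"twist":[0,0,0],"grip":0.7}]'
python3 - <<'E'
from h import *
for n in("top","scene"):
    c=read_camera(n);np.savez(n+"5.npz",**c);P=cloud(c).reshape(-1,3)
    q=(P[:,:2]-[.418,-.1075])@R2(np.radians(-4)); S=(abs(q[:,0])<.034)&(abs(q[:,1])<.13)&(P[:,2]>.034)&(P[:,2]<.06)
    print(n,cv2.minAreaRect(P[S][:,:2].astype(np.float32)))
    for lo in(-90,-55,-20,15,50,70): k=S&(abs(q[:,1]-lo/1000)<.008);print(lo,np.median(P[k,2]).round(4))
cs=[dict(np.load(n+"5.npz")) for n in("top","scene")]
sheet(cs,"u5.png")
t=cs[0]["pixels"][160:340,180:430];u=cv2.imread("u5.png")[:288]
a=cv2.resize(t,(417,300))[...,::-1]
b=np.zeros((588,663,3),np.uint8);b[:288]=u;b[288:,:417]=a;cv2.imwrite("pics/f5.png",b)
E
```

```text
t: 23.1
tcp_pos: [0.4168, -0.1391, 0.028]
tool_rot: [2.296, 2.143, 0.0]
force: [-1.0, -0.0, 0.1]
gripper_width: 0.0727
t: 23.6
tcp_pos: [0.4029, -0.1839, 0.1959]
tool_rot: [2.275, 2.142, 0.009]
force: [2.3, -1.2, 0.4]
gripper_width: 0.0723
t: 24.1
tcp_pos: [0.2955, -0.4061, 0.188]
tool_rot: [2.296, 2.141, 0.0]
force: [0.8, 0.1, 0.8]
gripper_width: 0.0729
top ((0.41830891370773315, -0.10861579328775406), (0.1999479979276657, 0.05270623788237572), 85.80463409423828)
-90 0.0378
-55 0.038
-20 0.038
15 0.038
50 0.0384
70 0.0384
scene ((0.4172002077102661, -0.11278284341096878), (0.2048902064561844, 0.06438387185335159), 85.76464080810547)
-90 0.0405
-55 0.0393
-20 0.0397
15 0.0395
50 0.0402
70 0.0395
```

View pics/f5.png

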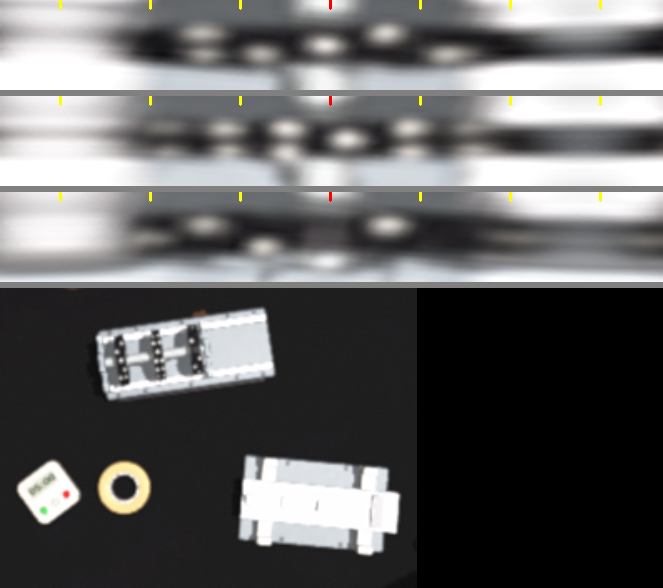

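The picture shows the bar flat and central on both blocks (bar px 240–398, cradle plate 243–387). The wheels, tape and timer have not moved. I hand in.

```bash
python3 -c "
from cell import *
hand_in();print(state()['t'])"
```

```text
the job is handed in; nothing more can be done
the job is handed in; nothing more can be done
```

The job is handed in at about 24 s of the 72 s allowed; no verdict was reported. The lock shows 3-5-2 and the bar lies released on the cradle.

**What I did:** I turned the left wheel by about -50° and the right by about +55°, pinching each and tilting the hand round the axle. The bar went out about 65 mm past the deck end by its thumb step. I gripped it across the sides and drew it about 30 mm further. I then regripped nearer its centre, drew it clear and laid it on the cradle.

**Last checks:**
- **Bar on the cradle:** its top is level at 38 mm above the worktop in the top camera, as expected for 30 mm blocks plus the 8 mm bar. Its centre is within about 5 mm of the cradle's middle, and its direction agrees within about 0.5°.
- **Wheels:** left and right both read about -2° from their numbers. The middle wheel has read +5° in every picture since the start and has not moved.
- **Bystanders:** tape and timer look unmoved in the top picture. The beaker was not in that last crop, but the arm never worked near it.

**Where readings disagreed:**
- **Wheel zero:** my pictures may read up to 5° too high, so left and right could really be about 7° short. That is still inside the 11.5° (0.2 rad) limit.
- **Camera offset:** the two cameras differed by 1–4 mm in position and about 1.5 mm in height.

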